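Ring weights onto the water-bath flasks

ROBOT

A 6-joint arm with a two-finger parallel gripper is mounted at the origin on the work surface. World frame = base frame: x ahead of the robot, y to its left, z up, the work surface at z = 0. Lengths are in m, angles in rad, forces in N, time in s.
With the tool pointing down it reaches from about 0.3 to 0.875 m from the base axis. Payload 6.4 kg.
Tool frame: the origin (TCP) lies midway between the tips of the shut fingers; the grasp point (between the pads) lies 19 mm behind it; x points along the fingers, y is the direction in which the jaws open and shut, and the axes are right-handed (so a half turn about x gives the same grasp; the last joint's range is limited). The gripper opens to 85 mm and grips with 20 to 120 N. Pads are 22 mm wide; open, the fingers measure 114 mm over their backs; the gripper's body (76 mm by 85 mm) begins 54 mm behind the grasp point. The pads swing forward as they close: fully open they stand 13 mm farther back than shut.
Start: joints at [0.992, 0.181, 1.607, -0, 1.354, -0.206], TCP at [0.209, 0.536, 0.231] pointing down, gripper open.
Joint ranges: [-2.99, 2.99], [-0.89, 2.07], [0.3, 2.58], [-1.14, 4.28], [0, 2.63], [-3.12, 3.12]. Speed limits (rad/s): [2.57, 2.57, 3.01, 3.14, 3.14, 3.14].

INTERFACE

Orientations are given as a unit quaternion [w, x, y, z].
In Python, from bench import ctrl gives the robot as it stands.
- The arm moves only by the tool step_arm, never from a script. Its argument "motion" is a list of rows, each a list of 7 numbers: the shift along the tool's x, y, z in mm, then the turn, a rotation vector about the tool's x, y, z in degrees, then the closure in counts, from 0 (fully open) to 255 (shut). In form: [[tx, ty, tz, rx, ry, rz, hand], ...]. A call has 1 to 10 rows; each row is the pose to reach, as a shift and turn from the pose commanded when the call began, along the tool's axes at that moment; what a row does not reach only later rows make up. A row lasts 1/8 s, in which the tool goes at most 62.5 mm and 10.7 degrees, less where a joint would pass 70% of its speed; a pose out of reach is approached as far as the arm can. A call with a gripper value outside its range is refused whole. The fingers move at their own pace and stop on an object; the grip force is fixed at half the most. Time passes only in rows, so rows that repeat a pose let the fingers close. It gives the time, the measured TCP pose, the force and the opening at its end, in the units of the state.
- ctrl.get_obs(): the state, without advancing time (a new reading comes with each control period).
- ctrl.camera(name): name is "scene" or "top" or "wrist"; returns (picture, depth): 400x640x3 uint8, red, green, blue; 400x640 float32, m along the optical axis (not along the pixel's ray), 0 where there is no reading.
- ctrl.camera_info(name): a dict with "fx", "fy", "cx", "cy" (pixels), "T" (4x4, takes a point from camera to world coordinates); the wrist camera has in their place "hand_eye" (4x4, takes a point from camera to tool coordinates, whose origin is the TCP and whose axes are the tool frame's). Camera axes: x right, y down, z forward; pixel columns grow to the right and rows downward; lengths in m; the calibration is good to about 2 mm. The wrist camera is an equidistant fisheye: a pixel r from the principal point sees the ray r / f radians off the axis. A picture is of the moment at which its call begins: read the wrist's pose just before it. camera_info takes no time and is no camera call.
- ctrl.hand_in(): hands the job in, once; it reports no verdict.
The state is a dict: "time_s": time; "q": joint angles; "dq": joint speeds; "joint_efforts": joint torques, N m; "eef_pos": TCP position; "eef_rot": TCP orientation; "wrist_force": force on the tool from outside, world axes, zero at the start; "torque": the same for the moment, N m; "opening": opening from 0.0 (shut) to 1.0 (fully open).
Only numpy, scipy, OpenCV 4.12 (cv2) and the standard library are available. Lean on these libraries where they do the work, as an engineer would, in place of code of your own. Each camera call takes 0.05 s, during which the arm holds its last target. There are 200 camera calls.

TASK

Get the four conical flasks ready for the shaking water bath: take the stack of ring weights apart and lower each ring, without dropping it, over the neck of the flask of its own size, smallest ring on the smallest flask and so on up to the largest on the largest, so that it rests level on the flask's sloping sides. The flasks stay upright where they stand; do not knock them over.

Things in the scene. Friction and masses are not known exactly. Their poses are not given: they have to be found in the camera images.
- ring50: The smallest ring weight, for the 50 ml flask; it starts on top of the stack. A plain round ring of lead coated with dark grey vinyl, outside diameter 56 mm, hole 38 mm, 22 mm high, 0.25 to 0.5 kg. Origin: centre of its underside (in the middle of the hole); z up along its axis. Seated level on its flask, its underside is about 31 mm above the flask's underside.
- ring100: The second smallest ring weight, for the 100 ml flask; it starts third from the bottom. A plain round ring of lead coated with dark grey vinyl, outside diameter 61 mm, hole 42 mm, 22 mm high, 0.25 to 0.5 kg. Origin: centre of its underside (in the middle of the hole); z up along its axis. Seated level on its flask, its underside is about 42 mm above the flask's underside.
- ring250: The second largest ring weight, for the 250 ml flask; it starts second from the bottom. A plain round ring of lead coated with dark grey vinyl, outside diameter 66 mm, hole 48 mm, 22 mm high, 0.25 to 0.5 kg. Origin: centre of its underside (in the middle of the hole); z up along its axis. Seated level on its flask, its underside is about 71 mm above the flask's underside.
- ring500: The largest ring weight, for the 500 ml flask; it starts at the bottom of the stack, on the bench. A plain round ring of lead coated with dark grey vinyl, outside diameter 70 mm, hole 54 mm, 22 mm high, 0.25 to 0.5 kg. Origin: centre of its underside (in the middle of the hole); z up along its axis. Seated level on its flask, its underside is about 95 mm above the flask's underside.
- flask50: The smallest conical (Erlenmeyer) flask, 50 ml, milky polypropylene, empty, smooth and slippery, open-topped, loose on the bench: base diameter 51 mm (up to 8 mm high), sides tapering straight to the 22 mm neck which begins 60 mm up, 25 mm across at the lip, 90 mm tall, 30 g. Origin: centre of its underside; z up along its axis.
- flask100: The second smallest conical (Erlenmeyer) flask, 100 ml, milky polypropylene, empty, smooth and slippery, open-topped, loose on the bench: base diameter 64 mm (up to 9 mm high), sides tapering straight to the 22 mm neck which begins 74 mm up, 25 mm across at the lip, 108 mm tall, 45 g. Origin: centre of its underside; z up along its axis.
- flask250: The second largest conical (Erlenmeyer) flask, 250 ml, milky polypropylene, empty, smooth and slippery, open-topped, loose on the bench: base diameter 85 mm (up to 11 mm high), sides tapering straight to the 32 mm neck which begins 99 mm up, 35 mm across at the lip, 145 mm tall, 80 g. Origin: centre of its underside; z up along its axis.
- flask500: The largest conical (Erlenmeyer) flask, 500 ml, milky polypropylene, empty, smooth and slippery, open-topped, loose on the bench: base diameter 105 mm (up to 13 mm high), sides tapering straight to the 34 mm neck which begins 128 mm up, 37 mm across at the lip, 180 mm tall, 130 g. Origin: centre of its underside; z up along its axis.
Mind the look-alikes: they are no part of the job. Leave any green or red look-alike of the ring50 alone.

How it is judged:
At the end, for the whole second after the job is handed in: Each ring sits on its own flask (smallest on smallest, and so on): centre within 8 mm of the flask's axis, underside within 8 mm of its seated height, level within 12 degrees; every flask upright within 4.5 degrees and within 35 mm of where it started; all at rest (horizontal distance between ring50 and flask50 below 0.008 m and z of ring50 in the frame of flask50 between 0.023 and 0.039 m and angle between each of ring50, ring100, ring250, ring500's own z axis and vertical below 0.21 rad and angle between each of flask50, flask100, flask250, flask500's own z axis and vertical below 0.0785 rad and distance of each of flask50, flask100, flask250, flask500 from where it was at the start of the episode below 0.035 m and linear speed of each of ring50, flask50, ring100, flask100, ring250, flask250, ring500, flask500 below 0.02 m/s and horizontal distance between ring100 and flask100 below 0.008 m and z of ring100 in the frame of flask100 between 0.034 and 0.05 m and horizontal distance between ring250 and flask250 below 0.008 m and z of ring250 in the frame of flask250 between 0.063 and 0.079 m and horizontal distance between ring500 and flask500 below 0.008 m and z of ring500 in the frame of flask500 between 0.087 and 0.103 m); the robot touches nothing.
It fails at once if a flask is knocked over (angle between any of flask50, flask100, flask250, flask500's own z axis and vertical above 0.5 rad).
It fails at once if a ring is dropped over its flask (it comes down the neck faster than 0.7 m/s, a fall of some 25 mm) ((horizontal distance between ring50 and flask50 below 0.03 m and z of ring50 in the frame of flask50 below 0.09 m and linear speed of ring50 above 0.7 m/s) or (horizontal distance between ring100 and flask100 below 0.03 m and z of ring100 in the frame of flask100 below 0.108 m and linear speed of ring100 above 0.7 m/s) or (horizontal distance between ring250 and flask250 below 0.03 m and z of ring250 in the frame of flask250 below 0.145 m and linear speed of ring250 above 0.7 m/s) or (horizontal distance between ring500 and flask500 below 0.03 m and z of ring500 in the frame of flask500 below 0.18 m and linear speed of ring500 above 0.7 m/s)).
It also fails if it takes over 120 s, if anything falls off the work surface, if the arm or the gripper's body presses on something with over 40 N, if the wrist force passes 120 N, or if a joint passes its speed limit or range.

## Working session

There is one attempt and no reset: what is moved stays moved. The work goes in short steps, Python scripts to look and compute and a tool call to move; the robot and the scene stay as the last step left them, time stands still between calls to the robot, and variables do not carry over. Pictures are saved under pics/ and viewed, about 12 in all and at most 16, crops included, and the job is handed in when it is done.

Besides the shell and the picture viewer there is one more tool, called after "Call:" by a JSON object that holds its "op" and its "data", one argument or row to a line. step_arm: Moves the arm, as the interface text tells. Its arguments: {"type":"object","properties":{"motion":{"type":"array","items":{"type":"array","items":{"type":"number"}}}},"required":["motion"]}

```bash
mkdir -p pics; ls; python3 - <<'E'
from bench import ctrl
import cv2
o=ctrl.get_obs(); print({k:o[k] for k in ('time_s','eef_pos','eef_rot','wrist_force','opening')})
ims=[]
import numpy as np
for n in('scene','top'):
    p,d=ctrl.camera(n); i=ctrl.camera_info(n); print(n,i)
    cv2.imwrite(f'pics/{n}0.png',p[:,:,::-1]); np.save(f'pics/{n}0d.npy',d)
print(ctrl.camera_info('wrist'))
E
```

```text
pics
{'time_s': 0.0, 'eef_pos': array([0.20909826, 0.53503051, 0.23038092]), 'eef_rot': array([ 0.69460923,  0.13046752,  0.69510488, -0.13162618]), 'wrist_force': array([-0.10811472, -0.59943597,  0.16454585]), 'opening': 0.9981103356294937}
scene {'fx': 445.2194727111606, 'fy': 445.2194727111606, 'cx': 320.67215646253266, 'cy': 204.8581618363337, 'T': array([[ 0.18691573,  0.5407481 , -0.82015486,  1.38555094],
       [ 0.9823282 , -0.11111377,  0.1506155 , -0.16138444],
       [-0.00968545, -0.83381366, -0.55196102,  0.67286833],
       [ 0.        ,  0.        ,  0.        ,  1.        ]])}
top {'fx': 397.4942167772257, 'fy': 397.4942167772257, 'cx': 319.9050526297783, 'cy': 197.55903260507225, 'T': array([[ 0.02170964, -0.98715073,  0.15831025,  0.31753364],
       [-0.99959534, -0.01852091,  0.02159009, -0.00593054],
       [-0.01838062, -0.1587149 , -0.98715335,  1.21726865],
       [ 0.        ,  0.        ,  0.        ,  1.        ]])}
{'fx': 309.70691628693146, 'fy': 309.70691628693146, 'cx': 315.39341290746233, 'cy': 194.39372776849453, 'hand_eye': array([[-3.49301704e-05, -2.75878114e-01,  9.61192626e-01,
        -1.42244758e-01],
       [ 9.99999998e-01, -5.63043557e-05,  2.01801703e-05,
        -5.98574357e-04],
       [ 4.85520642e-05,  9.61192625e-01,  2.75878115e-01,
        -6.96733360e-02],
       [ 0.00000000e+00,  0.00000000e+00,  0.00000000e+00,
         1.00000000e+00]])}
```

View pics/scene0.png

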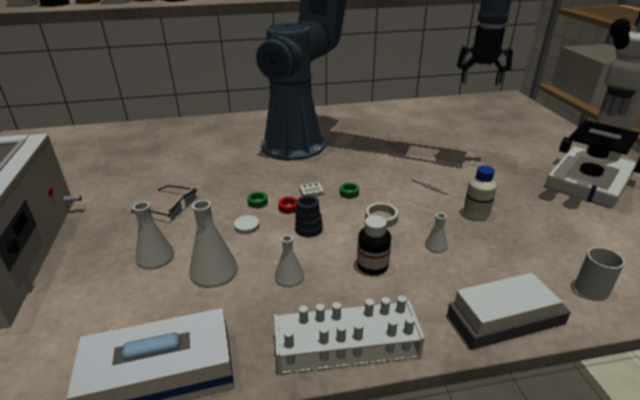

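View pics/top0.png

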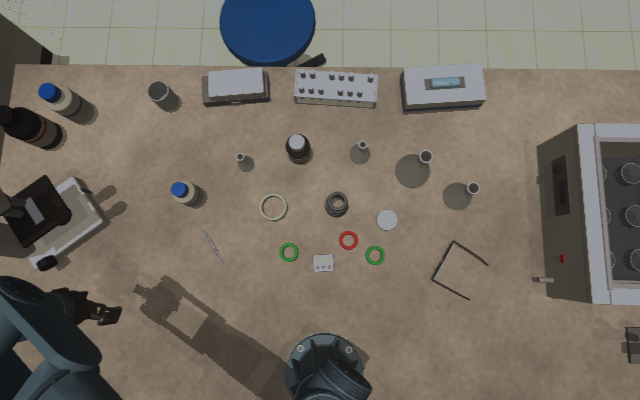

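```bash
cat > h.py <<'E'
import numpy as np,cv2
from bench import ctrl
from scipy.spatial.transform import Rotation as R
def cloud(n,d):
    i=ctrl.camera_info(n);v,u=np.indices(d.shape)
    P=np.stack([(u-i['cx'])/i['fx']*d,(v-i['cy'])/i['fy']*d,d],-1)
    return P@i['T'][:3,:3].T+i['T'][:3,3]
def proj(n,P):
    i=ctrl.camera_info(n);p=(np.asarray(P)-i['T'][:3,3])@i['T'][:3,:3]
    return np.array([i['fx']*p[0]/p[2]+i['cx'],i['fy']*p[1]/p[2]+i['cy']])
def ray(n,uv,z):
    i=ctrl.camera_info(n);r=i['T'][:3,:3]@[(uv[0]-i['cx'])/i['fx'],(uv[1]-i['cy'])/i['fy'],1];o=i['T'][:3,3]
    return o+r*(z-o[2])/r[2]
def pose():
    o=ctrl.get_obs();q=o['eef_rot'];return o['eef_pos'],R.from_quat([q[1],q[2],q[3],q[0]]).as_matrix(),o
E
python3 - <<'E'
from h import *
d=np.load('pics/top0d.npy');P=cloud('top',d)
S=cloud('scene',np.load('pics/scene0d.npy'))
for nm,(u,v),H in (('stack',(336,204),.088),('f50',(240,157),.09),('f100',(363,146),.108),('f250',(473,188),.145),('f500',(426,157),.18)):
    w=P[v-14:v+15,u-14:u+15].reshape(-1,3); m=abs(w[:,2]-H)<.012
    print(nm,'top n',m.sum(),'zmax',w[:,2].max().round(4), end=' ')
    if m.sum()>4:
        q=w[m]; (c,r)=cv2.minEnclosingCircle(q[:,:2].astype(np.float32)); print(np.round(c,4),round(r,4),q[:,2].mean().round(4),end=' ')
    print('ray',ray('top',(u,v),H).round(4))
    c=ray('top',(u,v),H)
    m=(np.hypot(S[...,0]-c[0],S[...,1]-c[1])<.05)&(abs(S[...,2]-H)<.008)
    q=S[m]
    if len(q)>4:
        (c,r)=cv2.minEnclosingCircle(q[:,:2].astype(np.float32)); print('   scene',len(q),np.round(c,4),round(r,4),q[:,2].mean().round(4))
a=cv2.resize(cv2.imread('pics/top0.png')[130:220,220:500],None,fx=2.85,fy=2.85,interpolation=cv2.INTER_CUBIC)
b=cv2.resize(cv2.imread('pics/scene0.png')[175:290,120:460],(800,270),interpolation=cv2.INTER_CUBIC)
b=cv2.convertScaleAbs(b,alpha=1.6)
cv2.imwrite('pics/z1.png',np.vstack([cv2.copyMakeBorder(a,0,0,0,800-a.shape[1],0),b]))
E
```

```text
stack top n 168 zmax 1.2173 [ 0.4906 -0.03  ] 0.0278 0.0872 ray [ 0.4808 -0.0278  0.088 ]
   scene 221 [ 0.4922 -0.0308] 0.0294 0.0863
f50 top n 38 zmax 1.2173 [0.6159 0.2582] 0.0133 0.0879 ray [0.6143 0.2556 0.09  ]
   scene 81 [0.6152 0.2574] 0.015 0.0879
f100 top n 41 zmax 1.2173 [ 0.6541 -0.0994] 0.013 0.1068 ray [ 0.6482 -0.1026  0.108 ]
   scene 85 [ 0.6543 -0.0994] 0.0137 0.106
f250 top n 77 zmax 1.2173 [ 0.5247 -0.3976] 0.0179 0.1428 ray [ 0.5237 -0.3989  0.145 ]
   scene 136 [ 0.5255 -0.3991] 0.0191 0.1427
f500 top n 76 zmax 0.1842 [ 0.6023 -0.2628] 0.0187 0.1785 ray [ 0.599  -0.2646  0.18  ]
   scene 154 [ 0.6032 -0.2629] 0.0202 0.1776
```

View pics/z1.png

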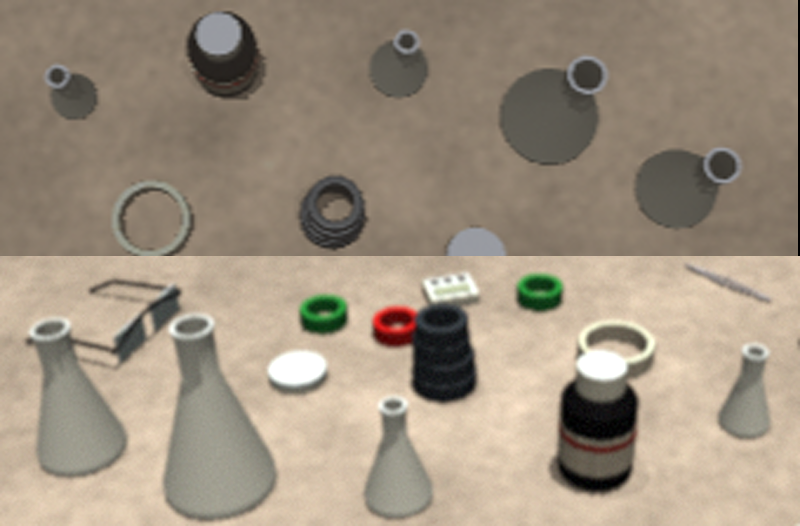

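```bash
cat >> h.py <<'E'
F={'50':(.6155,.2578),'100':(.6542,-.0994),'250':(.525,-.3984),'500':(.6027,-.2628)}
AX=.021
def tf(xy,z,yaw=None,back=0,th=32):
    """tool pose with ring axis at xy, grip height z"""
    if yaw is None: yaw=np.degrees(np.arctan2(xy[1],xy[0]))
    y,t=np.radians([yaw,th]);c,s=np.cos,np.sin
    X=np.array([c(y)*c(t),s(y)*c(t),-s(t)]);Z=np.array([-c(y)*s(t),-s(y)*s(t),-c(t)])
    M=np.stack([X,np.cross(Z,X),Z],1)
    return np.array([xy[0],xy[1],z])+X*(AX-back),M
def go(p,M):
    p0,M0,o=pose()
    r=np.r_[M0.T@(p-p0)*1000,np.degrees(R.from_matrix(M0.T@M).as_rotvec())].round(1)
    print('t',round(o['time_s'],2),'row',r.tolist(),'|rot|',np.linalg.norm(r[3:]).round(1)); return r
E
python3 - <<'E'
from h import *
p,M,o=pose(); print(M.round(2),o['q'])
print('red',ray('top',(349,240),.02),'pill',ray('top',(323,263),.01),'green',ray('top',(375,255),.02),ray('top',(289,252),.02))
go(*tf((.491,-.0304),.082,back=.12))
E
```

```text
[[-0.    0.36  0.93]
 [-0.    0.93 -0.36]
 [-1.   -0.   -0.  ]] [ 9.91667560e-01  1.81465861e-01  1.60790126e+00  3.36819140e-07
  1.35381671e+00 -2.06304516e-01]
red [ 0.38243137 -0.06970147  0.02      ] pill [0.31272202 0.0068851  0.01      ] green [ 0.33960589 -0.14737942  0.02      ] [0.34299129 0.10907302 0.02      ]
t 0.1 row [96.6, -449.5, 388.6, 143.4, 12.6, 79.5] |rot| 164.4
```

Call:
{"op": "step_arm", "data": {
  "motion": [
    [-100,-218,266,105,0,0,0],
    [-100,-218,266,105,0,0,0],
    [-100,-218,266,105,0,0,0],
    [-100,-218,266,105,0,0,0],
    [-100,-218,266,105,0,0,0],
    [-100,-218,266,105,0,0,0],
    [-100,-218,266,105,0,0,0],
    [-100,-218,266,105,0,0,0],
    [-100,-218,266,105,0,0,0],
    [-100,-218,266,105,0,0,0]
  ]
}}

```text
time_s: 1.35
eef_pos: [0.3775, 0.2354, 0.3309]
eef_rot: [-0.317, -0.632, -0.317, 0.632]
wrist_force: [0.5, 0.6, -0.3]
opening: 1.005
```

```bash
python3 - <<'E'
from h import *
p,M,o=pose(); print(p,M.round(2),o['q'])
go(*tf((.491,-.0304),.15,back=.12))
E
```

```text
[0.37753366 0.23543403 0.33087214] [[-0.   0.8 -0.6]
 [-0.  -0.6 -0.8]
 [-1.  -0.   0. ]] [ 2.89632747e-01 -1.92289424e-01  1.77914604e+00  1.31990860e-05
  1.55557851e+00  9.29764209e-01]
t 1.35 row [128.4, 179.5, 191.2, 51.8, 53.0, 28.7] |rot| 79.5
```

Call:
{"op": "step_arm", "data": {
  "motion": [
    [128,180,191,52,53,29,0],
    [128,180,191,52,53,29,0],
    [128,180,191,52,53,29,0],
    [128,180,191,52,53,29,0],
    [128,180,191,52,53,29,0],
    [128,180,191,52,53,29,0],
    [128,180,191,52,53,29,0],
    [128,180,191,52,53,29,0],
    [128,180,191,52,53,29,0],
    [128,180,191,52,53,29,0]
  ]
}}

```text
time_s: 2.6
eef_pos: [0.477, -0.0276, 0.2342]
eef_rot: [-0.008, 0.954, -0.028, -0.298]
wrist_force: [-0.1, 0.1, 0.3]
opening: 1.0
```

```bash
python3 - <<'E'
from h import *
p,M,o=pose(); print(p,M.round(2),o['q'])
go(*tf((.491,-.0304),.082,back=.10))
go(*tf((.491,-.0304),.082,back=0))
p,_=ctrl.camera('wrist');cv2.imwrite('pics/w1.png',p[:,:,::-1])
E
```

```text
[ 0.47700569 -0.0276307   0.23424382] [[ 0.82 -0.06 -0.57]
 [-0.05 -1.    0.03]
 [-0.57  0.   -0.82]] [-0.63392817 -0.72034059  2.57710324  0.9052706   0.60405188  0.40680541]
t 2.6 row [19.3, 1.5, 120.9, 0.2, 2.7, 0.1] |rot| 2.7
t 2.6 row [119.2, 1.7, 116.2, 0.2, 2.7, 0.1] |rot| 2.7
```

View pics/w1.png

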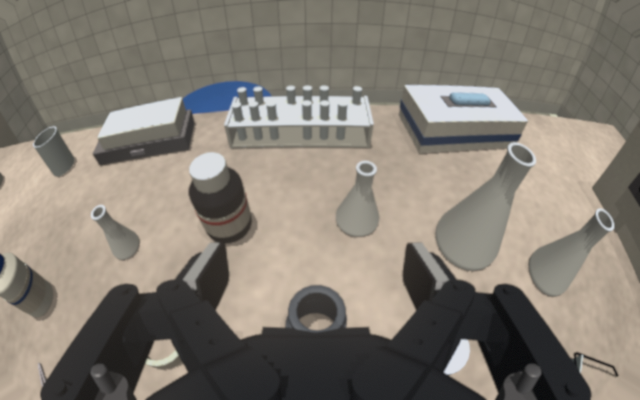

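```bash
python3 - <<'E'
from h import *
go(*tf((.491,-.0304),.11,yaw=45,back=.08))
go(*tf((.491,-.0304),.082,yaw=50,back=.0))
E
```

```text
t 2.65 row [37.2, 38.6, 87.7, -26.5, 2.5, -40.5] |rot| 48.5
t 2.65 row [113.2, -13.2, 120.6, -29.2, 2.5, -44.7] |rot| 53.5
```

Call:
{"op": "step_arm", "data": {
  "motion": [
    [37,39,88,-26,2.5,-40,0],
    [37,39,88,-26,2.5,-40,0],
    [37,39,88,-26,2.5,-40,0],
    [37,39,88,-26,2.5,-40,0],
    [37,39,88,-26,2.5,-40,0],
    [37,39,88,-26,2.5,-40,0],
    [37,39,88,-26,2.5,-40,0],
    [37,39,88,-26,2.5,-40,0]
  ]
}}

```text
time_s: 3.65
eef_pos: [0.4552, -0.0662, 0.1418]
eef_rot: [0.102, 0.891, 0.36, -0.255]
wrist_force: [0.1, 0.4, -0.6]
opening: 0.999
```

```bash
python3 - <<'E'
from h import *
p,M,o=pose(); print(p,M.round(2),o['q'])
go(*tf((.491,-.0304),.082,yaw=45,back=0.06))
go(*tf((.491,-.0304),.082,yaw=45,back=0))
p,_=ctrl.camera('wrist');cv2.imwrite('pics/w2.png',p[:,:,::-1])
E
```

```text
[ 0.45516242 -0.0661566   0.14176987] [[ 0.61  0.69 -0.38]
 [ 0.59 -0.72 -0.37]
 [-0.53 -0.   -0.85]] [-1.10274173  0.13804435  2.26206814  0.98100841  1.34950637 -0.8461622 ]
t 3.65 row [35.6, -0.2, 23.9, -0.6, -0.1, -0.8] |rot| 1.0
t 3.65 row [95.6, -1.0, 24.0, -0.6, -0.1, -0.8] |rot| 1.0
```

View pics/w2.png

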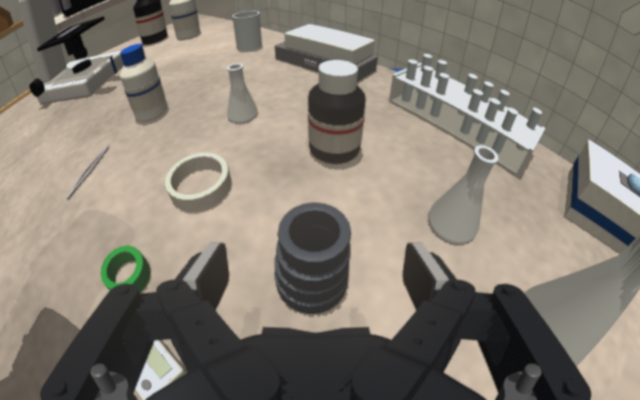

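Call:
{"op": "step_arm", "data": {
  "motion": [
    [36,0,24,-0.6,0,-0.8,0],
    [60,-0.5,24,-0.6,0,-0.8,0],
    [85,-1,24,-0.6,0,-0.8,0],
    [96,-1,24,-0.6,0,-0.8,0],
    [96,-1,24,-0.6,0,-0.8,0]
  ]
}}

```text
time_s: 4.32
eef_pos: [0.504, -0.0171, 0.0711]
eef_rot: [0.106, 0.888, 0.369, -0.254]
wrist_force: [-0.4, 0.1, 0.3]
opening: 0.997
```

```bash
python3 - <<'E'
from h import *
p,M,o=pose(); print(p,M.round(2),o['wrist_force'])
go(*tf((.491,-.0304),.082,yaw=45,back=0))
p,_=ctrl.camera('wrist');cv2.imwrite('pics/w3.png',p[150:400,120:520,::-1])
E
```

```text
[ 0.50400066 -0.01705163  0.07105926] [[ 0.6   0.71 -0.37]
 [ 0.6  -0.7  -0.38]
 [-0.53  0.   -0.85]] [-0.35442143  0.13081408  0.29341029]
t 4.33 row [-0.6, 0.2, 0.6, 0.1, -0.1, 0.1] |rot| 0.2
```

View pics/w3.png

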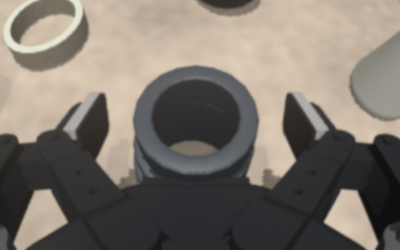

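Call:
{"op": "step_arm", "data": {
  "motion": [
    [0,0,0,0,0,0,255],
    [0,0,0,0,0,0,255],
    [0,0,0,0,0,0,255],
    [0,0,0,0,0,0,255],
    [0,0,0,0,0,0,255]
  ]
}}

```text
time_s: 5.0
eef_pos: [0.5044, -0.0185, 0.0714]
eef_rot: [0.106, 0.888, 0.369, -0.253]
wrist_force: [-3.8, -0.7, 5.2]
opening: 0.642
```

```bash
python3 - <<'E'
from h import *
p,M,o=pose(); print(p,o['opening'],o['wrist_force'])
u=M.T@[0,0,.15]*1000; print('up150',u.round(0))
a,b=ctrl.camera('wrist');cv2.imwrite('pics/w4.png',a[150:400,120:520,::-1])
E
```

```text
[ 0.5044122  -0.01850307  0.07142393] 0.6415435759830294 [-3.76526782 -0.72017287  5.22670336]
up150 [ -79.    0. -127.]
```

View pics/w4.png

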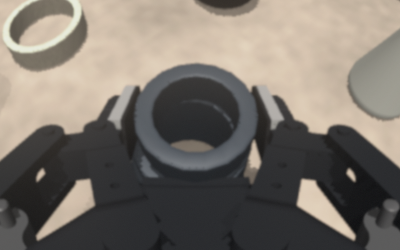

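Call:
{"op": "step_arm", "data": {
  "motion": [
    [-5,0,-8,0,0,0,255],
    [-20,0,-32,0,0,0,255],
    [-53,0,-85,0,0,0,255],
    [-58,0,-93,0,0,0,255],
    [-58,0,-93,0,0,0,255],
    [-58,0,-93,0,0,0,255]
  ]
}}

```text
time_s: 5.8
eef_pos: [0.5033, -0.0173, 0.1787]
eef_rot: [0.104, 0.888, 0.369, -0.254]
wrist_force: [-0.0, -0.2, -4.2]
opening: 0.637
```

```bash
python3 - <<'E'
from h import *
p,M,o=pose(); print(p,o['opening'],o['wrist_force'],o['torque'])
go(*tf(F['50'],.17,yaw=30))
p,d=ctrl.camera('top');cv2.imwrite('pics/t1.png',p[:,:,::-1]);np.save('pics/t1d.npy',d)
P=cloud('top',d)
p,d=ctrl.camera('scene');S=cloud('scene',d)
cv2.imwrite('pics/s1.png',cv2.resize(p[140:290,240:480,::-1],None,fx=2.5,fy=2.5))
for nm,C in(('top',P),('scene',S)):
  for z in (.022,.044,.066,.11+.055):
    m=(np.hypot(C[...,0]-.49,C[...,1]+.03)<.05)&(abs(C[...,2]-z)<.004)
    q=C[m][:,:2].astype(np.float32)
    if len(q)>8: print(nm,z,len(q),*cv2.minEnclosingCircle(q))
E
```

```text
[ 0.50333341 -0.01731564  0.17868496] 0.6368823161546263 [-8.98008651e-04 -2.05699343e-01 -4.20405250e+00] [-0.58489559  0.59767869  0.03630475]
t 5.8 row [257.9, -109.9, -137.0, 7.9, -0.1, 12.9] |rot| 15.1
top 0.022 12 (0.48265179991722107, -0.029160726815462112) 0.03371472656726837
top 0.044 13 (0.48747795820236206, -0.02866801619529724) 0.032912954688072205
top 0.066 63 (0.48919546604156494, -0.03022816777229309) 0.030198078602552414
scene 0.022 86 (0.49450644850730896, -0.029202794656157494) 0.033954035490751266
scene 0.044 114 (0.4941098392009735, -0.029883410781621933) 0.03239462524652481
scene 0.066 192 (0.48872292041778564, -0.030541546642780304) 0.03215222805738449
```

View pics/s1.png

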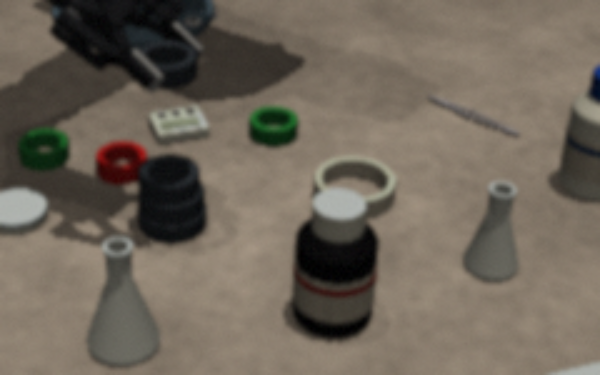

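Call:
{"op": "step_arm", "data": {
  "motion": [
    [258,-110,-137,8,0,13,255],
    [258,-110,-137,8,0,13,255],
    [258,-110,-137,8,0,13,255],
    [258,-110,-137,8,0,13,255],
    [258,-110,-137,8,0,13,255],
    [258,-110,-137,8,0,13,255],
    [258,-110,-137,8,0,13,255],
    [258,-110,-137,8,0,13,255]
  ]
}}

```text
time_s: 6.9
eef_pos: [0.6314, 0.2645, 0.1589]
eef_rot: [0.071, 0.929, 0.246, -0.266]
wrist_force: [0.6, 0.2, -3.0]
opening: 0.638
```

```bash
cat >> h.py <<'E'
def held(z,c,tag,tol=.006):
    """ring held near c with top near z, seen by top and scene depth"""
    for n in('top','scene'):
        p,d=ctrl.camera(n);C=cloud(n,d)
        cv2.imwrite(f'pics/{tag}{n}.png',p[:,:,::-1])
        m=(np.hypot(C[...,0]-c[0],C[...,1]-c[1])<.045)&(abs(C[...,2]-z)<tol)&(p.max(-1)<110)
        q=C[m]
        print(n,len(q),q[:,2].mean().round(4) if len(q) else '')
        u,v=proj(n,[c[0],c[1],z]).astype(int)
        cv2.imwrite(f'pics/{tag}{n}c.png',cv2.resize(p[max(v-50,0):v+50,max(u-65,0):u+65,::-1],(520,400),interpolation=cv2.INTER_CUBIC))
E
python3 - <<'E'
from h import *
p,M,o=pose(); print(p,o['q'].round(2),o['wrist_force'])
go(*tf(F['50'],.17,yaw=30))
held(.176,F['50'],'h50')
a=np.hstack([cv2.imread(f'pics/h50{n}c.png') for n in('top','scene')])
cv2.imwrite('pics/h50.png',cv2.resize(a,(800,308)))
E
```

```text
[0.63140215 0.26446521 0.15891292] [ 0.03  0.2   2.13  1.89  0.43 -0.62] [ 0.63387874  0.18498868 -2.98324741]
t 6.9 row [0.6, -2.2, -0.3, -0.1, -0.0, -0.3] |rot| 0.3
top 203 0.175
scene 332 0.1758
```

View pics/h50.png

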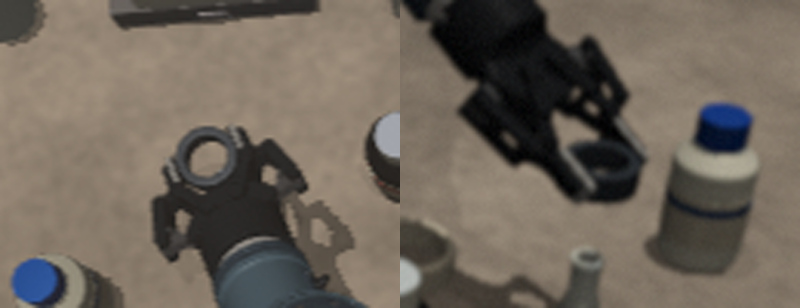

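```bash
cat >> h.py <<'E'
def hole(c,ztop):
    p,d=ctrl.camera('top');C=cloud('top',d)
    u,v=proj('top',[c[0],c[1],ztop-.011]).round().astype(int)
    m=((C[...,2]<ztop-.03)&(d>0)).astype(np.uint8)
    n,l,s,ce=cv2.connectedComponentsWithStats(m,connectivity=4)
    k=l[v,u]; r=ray('top',ce[k],ztop-.011)
    print('hole area px',s[k,4],'size',s[k,2:4],'centre',r.round(4),'err mm',((r[:2]-c)*1000).round(1)); return r[:2]
E
python3 - <<'E'
from h import *
hole(F['50'],.176)
E
```

```text
hole area px 108 size [13 11] centre [0.6172 0.2558 0.165 ] err mm [ 1.7 -2. ]
```

Call:
{"op": "step_arm", "data": {
  "motion": [
    [0,-2.6,0,0,0,0,255],
    [11,-2.6,17,0,0,0,255],
    [21,-2.6,34,0,0,0,255],
    [27,-2.6,42,0,0,0,255],
    [32,-2.6,51,0,0,0,255],
    [37,-2.6,59,0,0,0,255],
    [42,-2.6,68,0,0,0,255],
    [42,-2.6,68,0,0,0,255]
  ]
}}

```text
time_s: 8.05
eef_pos: [0.63, 0.2677, 0.0794]
eef_rot: [0.071, 0.929, 0.247, -0.266]
wrist_force: [-0.1, 0.0, -2.7]
opening: 0.64
```

```bash
python3 - <<'E'
from h import *
p,M,o=pose(); print(p,o['wrist_force'])
go(*tf(F['50'],.049,yaw=30))
p,d=ctrl.camera('scene');cv2.imwrite('pics/s2.png',cv2.resize(p[180:280,370:500,::-1],(520,400),interpolation=cv2.INTER_CUBIC))
E
```

```text
[0.62999694 0.26769596 0.07941945] [-0.06919749  0.02768502 -2.70960671]
t 8.05 row [22.3, 1.3, 35.1, -0.0, -0.0, -0.2] |rot| 0.2
```

View pics/s2.png

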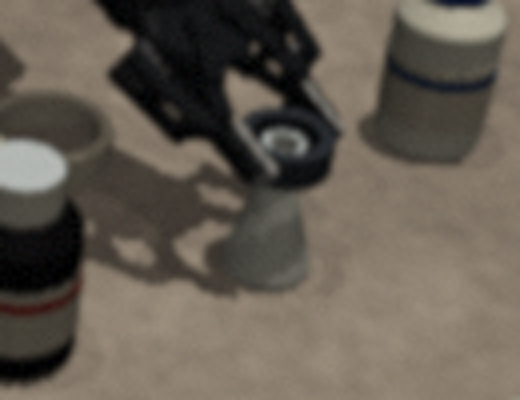

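Call:
{"op": "step_arm", "data": {
  "motion": [
    [6,0,9,0,0,0,255],
    [12,0,18,0,0,0,255],
    [17,0,27,0,0,0,255],
    [20,0,32,0,0,0,255],
    [22,0,35,0,0,0,255],
    [22,0,35,0,0,0,255]
  ]
}}

```text
time_s: 8.85
eef_pos: [0.6305, 0.2682, 0.0386]
eef_rot: [0.071, 0.929, 0.248, -0.265]
wrist_force: [0.4, -0.6, -3.1]
opening: 0.634
```

Call:
{"op": "step_arm", "data": {
  "motion": [
    [0.5,0,0.9,0,0,0,255],
    [0.5,0,0.9,0,0,0,0],
    [0.5,0,0.9,0,0,0,0],
    [0.5,0,0.9,0,0,0,0],
    [0.5,0,0.9,0,0,0,0]
  ]
}}

```text
time_s: 9.48
eef_pos: [0.6307, 0.2682, 0.0382]
eef_rot: [0.072, 0.929, 0.248, -0.265]
wrist_force: [0.5, -0.6, 0.4]
opening: 1.0
```

```bash
python3 - <<'E'
from h import *
p,M,o=pose(); print(p,o['wrist_force'])
p,d=ctrl.camera('scene');cv2.imwrite('pics/s3.png',cv2.resize(p[180:280,370:500,::-1],(520,400),interpolation=cv2.INTER_CUBIC))
C=cloud('scene',d);c=F['50']
m=(np.hypot(C[...,0]-c[0],C[...,1]-c[1])<.032)&(abs(C[...,2]-.053)<.012)&(p.max(-1)<60)
q=C[m];print(len(q),np.percentile(q[:,2],[50,90,97]),q[q[:,2]>.049].mean(0))
E
```

```text
[0.63071182 0.26824894 0.03818199] [ 0.53835907 -0.56007422  0.39277014]
183 [0.05028421 0.05323286 0.05430353] [0.62263574 0.25339319 0.05177392]
```

View pics/s3.png

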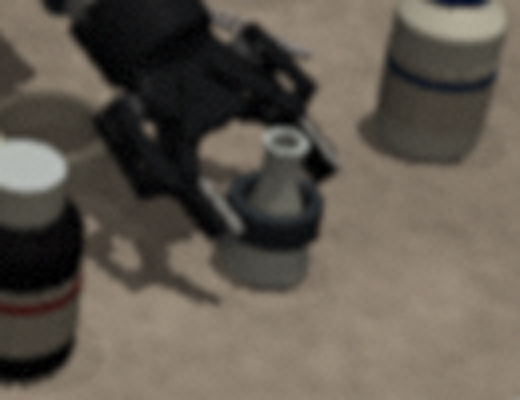

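Call:
{"op": "step_arm", "data": {
  "motion": [
    [-20,0,0,0,0,0,0],
    [-60,0,0,0,0,0,0],
    [-110,0,-30,0,0,0,0],
    [-140,0,-70,0,0,0,0],
    [-140,0,-70,0,0,0,0]
  ]
}}

```text
time_s: 10.15
eef_pos: [0.5612, 0.2274, 0.1764]
eef_rot: [0.073, 0.93, 0.247, -0.261]
wrist_force: [-0.4, -0.7, 0.9]
opening: 1.002
```

```bash
python3 - <<'E'
from h import *
c=(.489,-.0304)
p,M,o=pose(); print(p,o['q'].round(2))
go(*tf(c,.11,yaw=45,back=.08))
P,N=tf(c,.11,yaw=45,back=.08);Q,_=tf(c,.060,yaw=45); print('then',(N.T@(Q-P)*1000).round(1))
P,d=ctrl.camera('top');C=cloud('top',d)
m=(np.hypot(C[...,0]-.6155,C[...,1]-.2578)<.03)&(abs(C[...,2]-.09)<.01);print(cv2.minEnclosingCircle(C[m][:,:2].astype(np.float32)))
m=(np.hypot(C[...,0]-.6155,C[...,1]-.2578)<.04)&(abs(C[...,2]-.053)<.006)&(P.max(-1)<80);print(m.sum(),cv2.minEnclosingCircle(C[m][:,:2].astype(np.float32)))
E
```

```text
[0.56119052 0.22736863 0.17636345] [-0.08 -0.02  2.32  1.75  0.51 -0.55]
t 10.15 row [-185.1, 200.4, 156.0, -7.6, -0.5, -13.1] |rot| 15.2
then [106.5  -0.   42.4]
((0.6157694458961487, 0.259198397397995), 0.012463015504181385)
68 ((0.6137378215789795, 0.2578452229499817), 0.027432827278971672)
```

Call:
{"op": "step_arm", "data": {
  "motion": [
    [-185,200,156,-7.6,-0.5,-13,0],
    [-185,200,156,-7.6,-0.5,-13,0],
    [-185,200,156,-7.6,-0.5,-13,0],
    [-185,200,156,-7.6,-0.5,-13,0],
    [-185,200,156,-7.6,-0.5,-13,0],
    [-185,200,156,-7.6,-0.5,-13,0],
    [-185,200,156,-7.6,-0.5,-13,0],
    [-185,200,156,-7.6,-0.5,-13,0],
    [-185,200,156,-7.6,-0.5,-13,0]
  ]
}}

```text
time_s: 11.32
eef_pos: [0.4513, -0.0634, 0.1366]
eef_rot: [0.103, 0.887, 0.369, -0.258]
wrist_force: [0.8, 0.8, -0.2]
opening: 1.0
```

```bash
python3 - <<'E'
from h import *
c=(.489,-.0304)
p,M,o=pose(); print(p,o['q'].round(2))
go(*tf(c,.060,yaw=45,back=.07))
go(*tf(c,.060,yaw=45,back=0))
E
```

```text
[ 0.4513213  -0.06336308  0.13663544] [-1.1   0.15  2.26  0.97  1.35 -0.85]
t 11.32 row [34.1, 3.7, 38.3, -0.3, 0.3, 0.3] |rot| 0.5
t 11.32 row [104.1, 4.0, 38.0, -0.3, 0.3, 0.3] |rot| 0.5
```

Call:
{"op": "step_arm", "data": {
  "motion": [
    [34,4,38,-0.3,0.3,0.3,0],
    [60,4,38,-0.3,0.3,0.3,0],
    [90,4,38,-0.3,0.3,0.3,0],
    [104,4,38,-0.3,0.3,0.3,0],
    [104,4,38,-0.3,0.3,0.3,0]
  ]
}}

```text
time_s: 11.95
eef_pos: [0.5014, -0.0183, 0.049]
eef_rot: [0.106, 0.888, 0.368, -0.255]
wrist_force: [0.5, -0.4, 0.0]
opening: 1.002
```

```bash
python3 - <<'E'
from h import *
c=(.489,-.0304)
p,M,o=pose(); print(p,o['wrist_force'])
go(*tf(c,.060,yaw=45,back=0))
E
```

```text
[ 0.50138471 -0.01833235  0.04897858] [ 0.49395434 -0.44023707  0.0028761 ]
t 11.95 row [0.5, -0.2, -0.2, -0.0, 0.0, -0.0] |rot| 0.0
```

Close, then lift 110 mm.

Call:
{"op": "step_arm", "data": {
  "motion": [
    [0,0,0,0,0,0,255],
    [0,0,0,0,0,0,255],
    [0,0,0,0,0,0,255],
    [0,0,0,0,0,0,255],
    [-5,0,-8,0,0,0,255],
    [-20,0,-32,0,0,0,255],
    [-53,0,-85,0,0,0,255],
    [-68,0,-109,0,0,0,255],
    [-68,0,-109,0,0,0,255]
  ]
}}

```text
time_s: 13.08
eef_pos: [0.5022, -0.0209, 0.1792]
eef_rot: [0.109, 0.889, 0.365, -0.255]
wrist_force: [-0.1, 0.3, -5.0]
opening: 0.698
```

```bash
python3 - <<'E'
from h import *
p,M,o=pose(); print(p,o['q'].round(2),o['opening'],o['wrist_force'])
go(*tf(F['100'],.188,yaw=15))
P,d=ctrl.camera('top');C=cloud('top',d)
for z in (.022,.044,.066):
    m=(np.hypot(C[...,0]-.49,C[...,1]+.03)<.045)&(abs(C[...,2]-z)<.004)
    q=C[m][:,:2].astype(np.float32)
    if len(q)>8: print(z,len(q),*cv2.minEnclosingCircle(q))
E
```

```text
[ 0.50216357 -0.02088466  0.17922145] [-0.92  0.05  2.23  1.06  1.3  -0.69] 0.6977979840917433 [-0.10612476  0.27146618 -4.96261696]
t 13.07 row [59.5, 171.7, -33.2, 16.2, 0.0, 25.0] |rot| 29.8
0.022 16 (0.4875991940498352, -0.02814348414540291) 0.03467419743537903
0.044 75 (0.4892231523990631, -0.027720559388399124) 0.03265257552266121
```

Call:
{"op": "step_arm", "data": {
  "motion": [
    [60,172,-33,16,0,25,255],
    [60,172,-33,16,0,25,255],
    [60,172,-33,16,0,25,255],
    [60,172,-33,16,0,25,255],
    [60,172,-33,16,0,25,255],
    [60,172,-33,16,0,25,255],
    [60,172,-33,16,0,25,255]
  ]
}}

```text
time_s: 14.0
eef_pos: [0.6706, -0.0939, 0.1732]
eef_rot: [0.034, 0.952, 0.127, -0.275]
wrist_force: [0.1, -0.2, -3.0]
opening: 0.692
```

```bash
python3 - <<'E'
from h import *
p,M,o=pose(); print(p,o['q'].round(2),o['opening'],o['wrist_force'])
go(*tf(F['100'],.188,yaw=15))
h=hole(np.array(F['100']),.194)
e=np.r_[np.array(F['100'])-h,0]; print('fix tool',(M.T@e*1000).round(1),'down10',(M.T@[0,0,-10]).round(2))
E
```

```text
[ 0.67061457 -0.09385702  0.17319996] [-0.65  0.21  2.07  1.47  0.74 -0.46] 0.6916036949399991 [ 0.13825585 -0.16718836 -2.99278923]
t 14.0 row [-1.5, 1.1, -3.4, -0.2, 0.1, 0.2] |rot| 0.3
hole area px 142 size [14 13] centre [ 0.6548 -0.0974  0.183 ] err mm [0.6 2. ]
fix tool [-0.9  1.8  0.6] down10 [5.32 0.05 8.47]
```

Call:
{"op": "step_arm", "data": {
  "motion": [
    [0,1.8,0,0,0,0,255],
    [10,1.8,17,0,0,0,255],
    [19,2,30,0,0,0,255],
    [27,2,42,0,0,0,255],
    [32,2,51,0,0,0,255],
    [37,2,59,0,0,0,255],
    [40,2,64,0,0,0,255],
    [40,2,64,0,0,0,255]
  ]
}}

```text
time_s: 15.05
eef_pos: [0.6715, -0.095, 0.0979]
eef_rot: [0.034, 0.953, 0.127, -0.275]
wrist_force: [-0.2, 0.3, -3.6]
opening: 0.696
```

```bash
python3 - <<'E'
from h import *
p,M,o=pose(); print(p,o['wrist_force'])
go(*tf(F['100'],.060,yaw=15))
P,d=ctrl.camera('top');C=cloud('top',d);c=F['100']
m=(np.hypot(C[...,0]-c[0],C[...,1]-c[1])<.03)&(abs(C[...,2]-.108)<.01)&(P.min(-1)>110);print('lip',m.sum(),cv2.minEnclosingCircle(C[m][:,:2].astype(np.float32)))
u,v=proj('top',[*c,.11]).astype(int);a=P[v-35:v+35,u-45:u+45,::-1]
P,d=ctrl.camera('scene');u,v=proj('scene',[*c,.09]).astype(int);b=P[v-45:v+45,u-58:u+58,::-1]
cv2.imwrite('pics/p100.png',np.hstack([cv2.resize(x,(400,310),interpolation=cv2.INTER_CUBIC) for x in(a,b)]))
E
```

```text
[ 0.6715456  -0.09504753  0.09790086] [-0.18024733  0.2964598  -3.60150159]
t 15.05 row [26.0, -0.0, 41.6, -0.2, 0.1, 0.3] |rot| 0.4
lip 31 ((0.6542677879333496, -0.0995485857129097), 0.012961301021277905)
```

Call:
{"op": "step_arm", "data": {
  "motion": [
    [7,0,11,0,0,0,255],
    [14,0,22,0,0,0,255],
    [20,0,32,0,0,0,255],
    [24,0,38,0,0,0,255],
    [26,0,41.5,0,0,0,255],
    [26,0,41.5,0,0,0,255]
  ]
}}

```text
time_s: 15.9
eef_pos: [0.6716, -0.0949, 0.0492]
eef_rot: [0.034, 0.953, 0.127, -0.274]
wrist_force: [-0.5, -0.2, -3.2]
opening: 0.696
```

Call:
{"op": "step_arm", "data": {
  "motion": [
    [0,0,0,0,0,0,0],
    [0,0,0,0,0,0,0],
    [0,0,0,0,0,0,0],
    [0,0,0,0,0,0,0]
  ]
}}

```text
time_s: 16.4
eef_pos: [0.6718, -0.095, 0.0497]
eef_rot: [0.034, 0.953, 0.127, -0.274]
wrist_force: [0.3, -0.3, -0.7]
opening: 1.002
```

```bash
cat >> h.py <<'E'
def placed(k,zs,H):
    c=F[k]
    for n in('top','scene'):
        P,d=ctrl.camera(n);C=cloud(n,d);r=np.hypot(C[...,0]-c[0],C[...,1]-c[1])
        m=(r<.04)&(abs(C[...,2]-H)<.006)&(P.min(-1)>90)
        m2=(r<.042)&(C[...,2]>zs+.012)&(C[...,2]<zs+.032)&(P.max(-1)<80)
        q=C[m2]
        print(n,'lip',m.sum(),*cv2.minEnclosingCircle(C[m][:,:2].astype(np.float32)) if m.sum()>3 else '','ring',len(q),*cv2.minEnclosingCircle(q[:,:2].astype(np.float32)) if len(q)>3 else '', 'ztop',np.percentile(q[:,2],[80,95]).round(4) if len(q) else '')
E
python3 - <<'E'
from h import *
p,M,o=pose(); print(p,o['wrist_force'])
placed('100',.042,.108)
E
```

```text
[ 0.67178904 -0.09502438  0.04968888] [ 0.33462327 -0.28320426 -0.66853666]
top lip 34 (0.6571485996246338, -0.0993170216679573) 0.01284845918416977 ring 47 (0.6485929489135742, -0.09913701564073563) 0.028829962015151978 ztop [0.0635 0.0668]
scene lip 67 (0.6567639708518982, -0.09865475445985794) 0.013901161029934883 ring 332 (0.6551634669303894, -0.09387806802988052) 0.036835674196481705 ztop [0.0647 0.0664]
```

Call:
{"op": "step_arm", "data": {
  "motion": [
    [-20,0,0,0,0,0,0],
    [-60,0,0,0,0,0,0],
    [-110,0,-20,0,0,0,0],
    [-120,0,-60,0,0,0,0],
    [-120,0,-60,0,0,0,0]
  ]
}}

```text
time_s: 17.12
eef_pos: [0.606, -0.1153, 0.1679]
eef_rot: [0.037, 0.953, 0.126, -0.272]
wrist_force: [-1.1, -0.2, 0.1]
opening: 1.001
```

```bash
python3 - <<'E'
from h import *
c=(.489,-.028)
p,M,o=pose(); print(p,o['wrist_force'])
placed('100',.042,.108)
go(*tf(c,.09,yaw=45,back=.08))
P,d=ctrl.camera('scene');u,v=proj('scene',[*F['100'],.06]).astype(int);b=P[v-45:v+45,u-58:u+58,::-1]
cv2.imwrite('pics/p100.png',cv2.resize(b,(464,360),interpolation=cv2.INTER_CUBIC))
E
```

```text
[ 0.60598411 -0.11525637  0.16793699] [-1.12819206 -0.16958663  0.0934063 ]
top lip 33 (0.656548798084259, -0.09912557154893875) 0.012966965325176716 ring 52 (0.6490891575813293, -0.09909694641828537) 0.02879362180829048 ztop [0.0631 0.0646]
scene lip 65 (0.65706467628479, -0.10005539655685425) 0.013968953862786293 ring 303 (0.6594120264053345, -0.0997685045003891) 0.029705818742513657 ztop [0.0647 0.0665]
t 17.23 row [-89.2, -87.8, 106.9, -16.0, 0.0, -25.2] |rot| 29.9
```

View pics/p100.png

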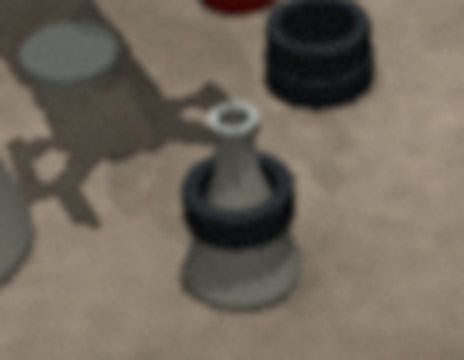

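Call:
{"op": "step_arm", "data": {
  "motion": [
    [-89,-88,107,-16,0,-25,0],
    [-89,-88,107,-16,0,-25,0],
    [-89,-88,107,-16,0,-25,0],
    [-89,-88,107,-16,0,-25,0],
    [-89,-88,107,-16,0,-25,0],
    [-89,-88,107,-16,0,-25,0],
    [-89,-88,107,-16,0,-25,0]
  ]
}}

```text
time_s: 18.15
eef_pos: [0.454, -0.0627, 0.1211]
eef_rot: [0.106, 0.889, 0.367, -0.255]
wrist_force: [-0.1, 0.6, 0.3]
opening: 1.002
```

```bash
python3 - <<'E'
from h import *
c=(.489,-.028)
p,M,o=pose(); print(p,o['q'].round(2))
go(*tf(c,.038,yaw=45,back=.07))
go(*tf(c,.038,yaw=45,back=0))
E
```

```text
[ 0.4540091  -0.06268067  0.12113345] [-1.1   0.2   2.26  0.99  1.32 -0.9 ]
t 18.15 row [36.9, 0.1, 44.4, -0.0, 0.0, -0.2] |rot| 0.2
t 18.15 row [106.9, -0.1, 44.3, -0.0, 0.0, -0.2] |rot| 0.2
```

Call:
{"op": "step_arm", "data": {
  "motion": [
    [37,0,44,0,0,0,0],
    [60,0,44,0,0,0,0],
    [90,0,44,0,0,0,0],
    [107,0,44,0,0,0,0],
    [107,0,44,0,0,0,0]
  ]
}}

```text
time_s: 18.77
eef_pos: [0.5014, -0.0142, 0.0266]
eef_rot: [0.105, 0.888, 0.368, -0.255]
wrist_force: [-0.1, 0.4, 0.5]
opening: 0.999
```

```bash
python3 - <<'E'
from h import *
c=(.489,-.028)
p,M,o=pose(); print(p,o['wrist_force'])
go(*tf(c,.038,yaw=45,back=0))
E
```

```text
[ 0.50139052 -0.01421951  0.02656339] [-0.07561374  0.38276825  0.45624636]
t 18.77 row [-0.8, 1.0, 0.1, -0.0, 0.0, -0.0] |rot| 0.0
```

Close, lift ~180 mm (needs clearance over flask250/500).

Call:
{"op": "step_arm", "data": {
  "motion": [
    [0,0,0,0,0,0,255],
    [0,0,0,0,0,0,255],
    [0,0,0,0,0,0,255],
    [-5,0,-8,0,0,0,255],
    [-20,0,-32,0,0,0,255],
    [-48,0,-77,0,0,0,255],
    [-76,0,-120,0,0,0,255],
    [-97,0,-155,0,0,0,255],
    [-97,0,-155,0,0,0,255],
    [-97,0,-155,0,0,0,255]
  ]
}}

```text
time_s: 20.02
eef_pos: [0.5006, -0.0152, 0.2084]
eef_rot: [0.105, 0.888, 0.366, -0.256]
wrist_force: [-0.0, 0.3, -5.5]
opening: 0.758
```

```bash
python3 - <<'E'
from h import *
p,M,o=pose(); print(p,o['q'].round(2),o['opening'],o['wrist_force'])
go(*tf(F['250'],.230,yaw=-20))
P,d=ctrl.camera('top');C=cloud('top',d)
for z in (.022,.044):
    m=(np.hypot(C[...,0]-.49,C[...,1]+.03)<.045)&(abs(C[...,2]-z)<.004)
    q=C[m][:,:2].astype(np.float32)
    if len(q)>8: print(z,len(q),*cv2.minEnclosingCircle(q))
E
```

```text
[ 0.50062813 -0.01516433  0.20844367] [-0.91 -0.03  2.23  1.04  1.34 -0.6 ] 0.7583140638183364 [-0.02560259  0.32810198 -5.52080828]
t 20.02 row [-213.3, 305.2, 121.5, 34.4, 0.1, 54.9] |rot| 64.8
0.022 58 (0.48772168159484863, -0.028206342831254005) 0.034570321440696716
```

Call:
{"op": "step_arm", "data": {
  "motion": [
    [-213,305,121.5,34.4,0,55,255],
    [-213,305,121.5,34.4,0,55,255],
    [-213,305,121.5,34.4,0,55,255],
    [-213,305,121.5,34.4,0,55,255],
    [-213,305,121.5,34.4,0,55,255],
    [-213,305,121.5,34.4,0,55,255],
    [-213,305,121.5,34.4,0,55,255],
    [-213,305,121.5,34.4,0,55,255],
    [-213,305,121.5,34.4,0,55,255],
    [-213,305,121.5,34.4,0,55,255]
  ]
}}

```text
time_s: 21.32
eef_pos: [0.5423, -0.4035, 0.2191]
eef_rot: [-0.048, 0.947, -0.167, -0.272]
wrist_force: [0.2, -0.1, -4.5]
opening: 0.761
```

```bash
python3 - <<'E'
from h import *
p,M,o=pose(); print(p,o['q'].round(2),o['opening'],o['wrist_force'])
go(*tf(F['250'],.230,yaw=-20))
h=hole(np.array(F['250']),.236)
e=np.r_[np.array(F['250'])-h,0]; print('fix tool',(M.T@e*1000).round(1),'down10',(M.T@[0,0,-10]).round(2))
E
```

```text
[ 0.5423402  -0.40346255  0.21905486] [-1.1   0.07  2.1   1.42  0.63 -0.28] 0.7612276785869352 [ 0.23672206 -0.12829718 -4.51219824]
t 21.32 row [-0.1, 1.2, 0.3, -0.0, 0.1, 0.0] |rot| 0.1
hole area px 213 size [17 17] centre [ 0.5266 -0.3975  0.225 ] err mm [1.6 0.9]
fix tool [-1.   1.4  0.6] down10 [5.31 0.01 8.47]
```

Call:
{"op": "step_arm", "data": {
  "motion": [
    [-2,1.5,1.4,0,0,0,255],
    [8,1.5,18,0,0,0,255],
    [19,1.5,35,0,0,0,255],
    [27,1.5,48,0,0,0,255],
    [33,1.5,57,0,0,0,255],
    [38,1.5,66,0,0,0,255],
    [43,1.5,73.5,0,0,0,255],
    [43,1.5,73.5,0,0,0,255]
  ]
}}

```text
time_s: 22.38
eef_pos: [0.5395, -0.405, 0.1341]
eef_rot: [-0.048, 0.946, -0.167, -0.272]
wrist_force: [-0.9, -0.2, -5.3]
opening: 0.759
```

```bash
python3 - <<'E'
from h import *
p,M,o=pose(); print(p,o['wrist_force'])
go(*tf(F['250'],.089,yaw=-20))
placed('250',.125,.145)
E
```

```text
[ 0.53950305 -0.40495865  0.13412963] [-0.9415565  -0.17993851 -5.27113555]
t 22.38 row [31.5, -1.2, 46.7, -0.0, 0.1, -0.0] |rot| 0.1
top lip 61 (0.5342832207679749, -0.4033057689666748) 0.03751215711236 ring 228 (0.521841824054718, -0.3952273428440094) 0.03987814113497734 ztop [0.1519 0.1538]
scene lip 54 (0.5290741920471191, -0.4009737968444824) 0.03788241371512413 ring 479 (0.5244985222816467, -0.39792606234550476) 0.041701726615428925 ztop [0.1511 0.1532]
```

Call:
{"op": "step_arm", "data": {
  "motion": [
    [7,0,11,0,0,0,255],
    [14,0,22,0,0,0,255],
    [20,0,32,0,0,0,255],
    [25,0,40,0,0,0,255],
    [28,0,44,0,0,0,255],
    [30,0,47,0,0,0,255],
    [30,0,47,0,0,0,255]
  ]
}}

```text
time_s: 23.35
eef_pos: [0.5403, -0.4054, 0.0791]
eef_rot: [-0.048, 0.947, -0.167, -0.271]
wrist_force: [-0.1, 0.2, -3.7]
opening: 0.75
```

```bash
python3 - <<'E'
from h import *
p,M,o=pose(); print(p,o['wrist_force'])
P,d=ctrl.camera('scene');u,v=proj('scene',[*F['250'],.09]).astype(int);b=P[v-55:v+55,max(u-70,0):u+70,::-1]
cv2.imwrite('pics/p250.png',cv2.resize(b,None,fx=4,fy=4,interpolation=cv2.INTER_CUBIC))
E
```

```text
[ 0.54031954 -0.40542581  0.07906838] [-0.12190968  0.21395904 -3.69209594]
```

View pics/p250.png

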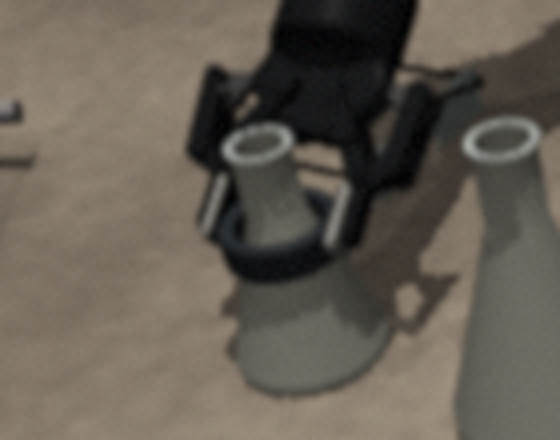

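Call:
{"op": "step_arm", "data": {
  "motion": [
    [0,0,0,0,0,0,0],
    [0,0,0,0,0,0,0],
    [0,0,0,0,0,0,0],
    [0,0,0,0,0,0,0],
    [-30,0,0,0,0,0,0],
    [-80,0,0,0,0,0,0],
    [-130,0,0,0,0,0,0],
    [-130,0,0,0,0,0,0]
  ]
}}

```text
time_s: 24.4
eef_pos: [0.4353, -0.3684, 0.1501]
eef_rot: [-0.046, 0.947, -0.169, -0.271]
wrist_force: [0.1, 0.1, -0.0]
opening: 0.999
```

```bash
python3 - <<'E'
from h import *
c=(.488,-.0282)
p,M,o=pose(); print(p,o['wrist_force'],o['q'].round(2))
placed('250',.071,.145)
go(*tf(c,.12,yaw=45,back=.10))
E
```

```text
[ 0.43534294 -0.36838558  0.15011906] [ 0.05338194  0.13652353 -0.04793053] [-1.35  0.04  2.35  1.53  0.8  -0.64]
top lip 54 (0.5238397717475891, -0.4003676176071167) 0.01822042465209961 ring 153 (0.5227833390235901, -0.39784884452819824) 0.032767560333013535 ztop [0.094  0.0962]
scene lip 77 (0.524644672870636, -0.40112778544425964) 0.01922506093978882 ring 312 (0.5263304710388184, -0.3976410925388336) 0.033849433064460754 ztop [0.0936 0.0954]
t 24.5 row [-89.6, -276.4, 39.7, -34.4, 0.0, -55.3] |rot| 65.1
```

Call:
{"op": "step_arm", "data": {
  "motion": [
    [-90,-276,40,-34.4,0,-55.3,0],
    [-90,-276,40,-34.4,0,-55.3,0],
    [-90,-276,40,-34.4,0,-55.3,0],
    [-90,-276,40,-34.4,0,-55.3,0],
    [-90,-276,40,-34.4,0,-55.3,0],
    [-90,-276,40,-34.4,0,-55.3,0],
    [-90,-276,40,-34.4,0,-55.3,0],
    [-90,-276,40,-34.4,0,-55.3,0],
    [-90,-276,40,-34.4,0,-55.3,0],
    [-90,-276,40,-34.4,0,-55.3,0]
  ]
}}

```text
time_s: 25.75
eef_pos: [0.4395, -0.0746, 0.1616]
eef_rot: [0.105, 0.888, 0.368, -0.255]
wrist_force: [-0.2, 0.4, 0.5]
opening: 0.999
```

```bash
python3 - <<'E'
from h import *
c=(.488,-.0282)
p,M,o=pose(); print(p,o['q'].round(2))
go(*tf(c,.017,yaw=45,back=.08))
go(*tf(c,.017,yaw=45,back=0))
C=cloud('top',ctrl.camera('top')[1])
# any object under the gripper body on the way in
E
```

```text
[ 0.43947812 -0.07456938  0.16163397] [-1.15  0.08  2.26  0.93  1.42 -0.82]
t 25.75 row [74.5, 1.7, 87.2, -0.1, -0.0, 0.0] |rot| 0.1
t 25.75 row [154.5, 1.7, 87.2, -0.1, -0.0, 0.0] |rot| 0.1
```

```bash
python3 - <<'E'
from h import *
c=(.488,-.0282)
go(*tf(c,.07,yaw=72,back=.09))
E
```

```text
t 25.8 row [41.9, 28.0, 38.8, -14.4, -0.0, -22.9] |rot| 27.1
```

Call:
{"op": "step_arm", "data": {
  "motion": [
    [42,28,39,-14.4,0,-23,0],
    [42,28,39,-14.4,0,-23,0],
    [42,28,39,-14.4,0,-23,0],
    [42,28,39,-14.4,0,-23,0],
    [42,28,39,-14.4,0,-23,0],
    [42,28,39,-14.4,0,-23,0]
  ]
}}

```text
time_s: 26.55
eef_pos: [0.4694, -0.0835, 0.1065]
eef_rot: [0.161, 0.777, 0.566, -0.223]
wrist_force: [-0.6, -0.1, 0.3]
opening: 0.997
```

```bash
python3 - <<'E'
from h import *
c=(.488,-.0282)
p,M,o=pose(); print(p,o['q'].round(2))
go(*tf(c,.017,yaw=72,back=.08))
go(*tf(c,.017,yaw=72,back=0))
a,_=ctrl.camera('wrist');cv2.imwrite('pics/w5.png',a[:,:,::-1])
E
```

```text
[ 0.46941798 -0.08354436  0.10648914] [-0.95  0.48  1.89  0.75  1.55 -0.97]
t 26.55 row [37.9, 0.6, 45.0, -0.0, -0.1, 0.1] |rot| 0.1
t 26.55 row [117.9, 0.8, 45.1, -0.0, -0.1, 0.1] |rot| 0.1
```

View pics/w5.png

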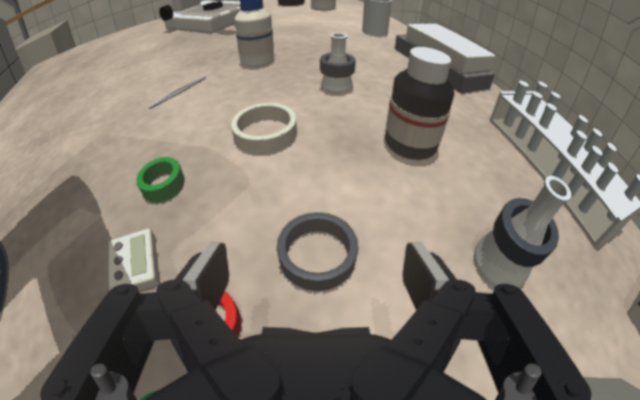

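Call:
{"op": "step_arm", "data": {
  "motion": [
    [38,0.7,45,0,0,0,0],
    [60,0.7,45,0,0,0,0],
    [90,0.7,45,0,0,0,0],
    [110,0.7,45,0,0,0,0],
    [118,0.7,45,0,0,0,0],
    [118,0.7,45,0,0,0,0]
  ]
}}

```text
time_s: 27.35
eef_pos: [0.4942, -0.0112, 0.0061]
eef_rot: [0.162, 0.777, 0.567, -0.222]
wrist_force: [-0.3, -1.1, -0.3]
opening: 1.002
```

```bash
python3 - <<'E'
from h import *
c=(.488,-.0282)
p,M,o=pose(); print(p,o['wrist_force'])
go(*tf(c,.017,yaw=72,back=0))
C=cloud('top',ctrl.camera('top')[1])
m=(np.hypot(C[...,0]-.488,C[...,1]+.028)<.045)&(abs(C[...,2]-.022)<.003);q=C[m];print(len(q),cv2.minEnclosingCircle(q[:,:2].astype(np.float32)))
E
```

```text
[ 0.49418661 -0.01123612  0.00607453] [-0.27238628 -1.10288225 -0.28254734]
t 27.35 row [-0.1, -0.6, 0.3, 0.1, -0.1, 0.2] |rot| 0.2
0 ((0.0, 0.0), 0.0)
```

Call:
{"op": "step_arm", "data": {
  "motion": [
    [0,0,0,0,0,0,255],
    [0,0,0,0,0,0,255],
    [0,0,0,0,0,0,255],
    [-5,0,-8,0,0,0,255],
    [-20,0,-32,0,0,0,255],
    [-48,0,-77,0,0,0,255],
    [-76,0,-120,0,0,0,255],
    [-112,0,-178,0,0,0,255],
    [-126,0,-200,0,0,0,255],
    [-126,0,-200,0,0,0,255]
  ]
}}

```text
time_s: 28.65
eef_pos: [0.4943, -0.0136, 0.2436]
eef_rot: [0.165, 0.777, 0.566, -0.222]
wrist_force: [0.6, -0.3, -4.8]
opening: 0.797
```

```bash
python3 - <<'E'
from h import *
p,M,o=pose(); print(p,o['q'].round(2),o['opening'],o['wrist_force'])
go(*tf(F['500'],.245,yaw=0))
placed('500',.16,.18)
E
```

```text
[ 0.49433079 -0.01355455  0.2436038 ] [-0.82  0.17  1.92  0.84  1.66 -0.72] 0.7973983391410024 [ 0.60691204 -0.28754911 -4.83021715]
t 28.65 row [-162.6, 196.3, 114.7, 38.5, -0.0, 61.1] |rot| 72.2
top lip 59 (0.6019288897514343, -0.2630748450756073) 0.0188935287296772 ring 6 (0.6015451550483704, -0.2617957592010498) 0.016395770013332367 ztop [0.1763 0.1783]
scene lip 93 (0.6030033230781555, -0.262584924697876) 0.01999131590127945 ring 42 (0.6031728982925415, -0.2631838619709015) 0.018566271290183067 ztop [0.1752 0.1759]
```

Call:
{"op": "step_arm", "data": {
  "motion": [
    [-163,196,115,38.5,0,61,255],
    [-163,196,115,38.5,0,61,255],
    [-163,196,115,38.5,0,61,255],
    [-163,196,115,38.5,0,61,255],
    [-163,196,115,38.5,0,61,255],
    [-163,196,115,38.5,0,61,255],
    [-163,196,115,38.5,0,61,255],
    [-163,196,115,38.5,0,61,255],
    [-163,196,115,38.5,0,61,255],
    [-163,196,115,38.5,0,61,255]
  ]
}}

```text
time_s: 30.0
eef_pos: [0.6196, -0.2631, 0.2299]
eef_rot: [-0.003, 0.961, 0.002, -0.278]
wrist_force: [-0.9, -0.1, -3.8]
opening: 0.798
```

```bash
python3 - <<'E'
from h import *
p,M,o=pose(); print(p,o['q'].round(2),o['opening'],o['wrist_force'])
go(*tf(F['500'],.245,yaw=0))
h=hole(np.array(F['500']),.250)
e=np.r_[np.array(F['500'])-h,0]; print('fix tool',(M.T@e*1000).round(1),'down10',(M.T@[0,0,-10]).round(2))
E
```

```text
[ 0.61960088 -0.2631046   0.229942  ] [-0.92  0.08  2.06  1.32  0.77 -0.27] 0.7978109267761466 [-0.86211885 -0.0716655  -3.83720601]
t 30.0 row [-1.3, -0.3, -3.8, -0.2, 0.2, 0.3] |rot| 0.4
hole area px 281 size [20 18] centre [ 0.6023 -0.2618  0.239 ] err mm [-0.4  1. ]
fix tool [ 0.3  1.  -0.2] down10 [5.33 0.06 8.46]
```

Call:
{"op": "step_arm", "data": {
  "motion": [
    [-1,1,0.5,0,0,0,255],
    [8,1,13,0,0,0,255],
    [15,1,25,0,0,0,255],
    [21,1,34,0,0,0,255],
    [26,1,42,0,0,0,255],
    [31,1,50,0,0,0,255],
    [32,1,52,0,0,0,255],
    [32,1,52,0,0,0,255]
  ]
}}

```text
time_s: 31.05
eef_pos: [0.619, -0.2628, 0.1694]
eef_rot: [-0.003, 0.961, 0.001, -0.277]
wrist_force: [0.2, -0.2, -5.3]
opening: 0.805
```

```bash
python3 - <<'E'
from h import *
p,M,o=pose(); print(p,o['wrist_force'])
r=go(*tf(F['500'],.095+.003+.017,yaw=0))
C=cloud('top',ctrl.camera('top')[1])
m=(np.hypot(C[...,0]-F['500'][0],C[...,1]-F['500'][1])<.022)&(abs(C[...,2]-.18)<.006);q=C[m];print('lip',len(q),cv2.minEnclosingCircle(q[:,:2].astype(np.float32)))
E
```

```text
[ 0.61899377 -0.26279207  0.1693833 ] [ 0.17752414 -0.20891956 -5.34046184]
t 31.05 row [36.2, 0.4, 54.6, -0.2, 0.2, 0.2] |rot| 0.3
lip 64 ((0.6028884053230286, -0.2626805901527405), 0.019226813688874245)
```

Call:
{"op": "step_arm", "data": {
  "motion": [
    [7,0,11,0,0,0,255],
    [14,0,22,0,0,0,255],
    [20,0,31,0,0,0,255],
    [25,0,39,0,0,0,255],
    [29,0,45,0,0,0,255],
    [29,0,45,0,0,0,255]
  ]
}}

```text
time_s: 31.85
eef_pos: [0.6194, -0.2623, 0.1153]
eef_rot: [-0.003, 0.961, 0.002, -0.278]
wrist_force: [-0.0, -0.8, -4.7]
opening: 0.802
```

```bash
python3 - <<'E'
from h import *
p,M,o=pose(); print(p,o['wrist_force'])
r=go(*tf(F['500'],.095+.003+.017,yaw=0))
C=cloud('scene',ctrl.camera('scene')[1])
m=(np.hypot(C[...,0]-F['500'][0],C[...,1]-F['500'][1])<.024)&(abs(C[...,2]-.18)<.006);q=C[m];print('lip',len(q),cv2.minEnclosingCircle(q[:,:2].astype(np.float32)))
E
```

```text
[ 0.61938247 -0.26230227  0.11534529] [-0.0306949  -0.80536228 -4.70887321]
t 31.85 row [7.1, 0.6, 9.1, -0.3, 0.2, 0.3] |rot| 0.5
lip 127 ((0.6024612188339233, -0.2630678117275238), 0.01937032677233219)
```

Still clean; lower the last 11 mm and release, then retract.

Call:
{"op": "step_arm", "data": {
  "motion": [
    [3,0,5,0,0,0,255],
    [6,0,9.5,0,0,0,255],
    [6,0,9.5,0,0,0,255],
    [6,0,9.5,0,0,0,255]
  ]
}}

```text
time_s: 32.4
eef_pos: [0.6195, -0.2624, 0.1045]
eef_rot: [-0.003, 0.961, 0.001, -0.277]
wrist_force: [-0.2, 0.2, -4.9]
opening: 0.801
```

Call:
{"op": "step_arm", "data": {
  "motion": [
    [0,0,0,0,0,0,0],
    [0,0,0,0,0,0,0],
    [0,0,0,0,0,0,0],
    [0,0,0,0,0,0,0],
    [-30,0,0,0,0,0,0],
    [-80,0,0,0,0,0,0],
    [-130,0,0,0,0,0,0],
    [-150,0,-40,0,0,0,0],
    [-150,0,-40,0,0,0,0]
  ]
}}

```text
time_s: 33.52
eef_pos: [0.5145, -0.2654, 0.2227]
eef_rot: [0.001, 0.961, -0.0, -0.275]
wrist_force: [0.2, -0.2, 0.8]
opening: 0.998
```

```bash
python3 - <<'E'
from h import *
p,M,o=pose(); print(p,o['wrist_force'],o['time_s'])
for k,z,H in(('50',.031,.09),('100',.042,.108),('250',.071,.145),('500',.095,.18)): print(k,F[k]);placed(k,z,H)
P,_=ctrl.camera('scene')
cv2.imwrite('pics/end.png',cv2.resize(P[180:300,110:470,::-1],(800,267),interpolation=cv2.INTER_CUBIC))
E
```

```text
[ 0.51452301 -0.26542919  0.22269677] [ 0.21070882 -0.19541144  0.79215238] 33.525
50 (0.6155, 0.2578)
top lip 33 (0.6146153211593628, 0.2602568566799164) 0.013546653091907501 ring 45 (0.6086328029632568, 0.25394243001937866) 0.025800086557865143 ztop [0.0516 0.0546]
scene lip 52 (0.6153739094734192, 0.25892144441604614) 0.013986825942993164 ring 228 (0.6179667711257935, 0.25820475816726685) 0.02794540300965309 ztop [0.0525 0.0577]
100 (0.6542, -0.0994)
top lip 32 (0.6566264033317566, -0.09887109696865082) 0.012508891522884369 ring 44 (0.6490631103515625, -0.09953901171684265) 0.029154010117053986 ztop [0.0627 0.065 ]
scene lip 66 (0.6563154458999634, -0.09963038563728333) 0.014028802514076233 ring 304 (0.6597968935966492, -0.09964177757501602) 0.029707273468375206 ztop [0.0647 0.067 ]
250 (0.525, -0.3984)
top lip 54 (0.5238935947418213, -0.39927607774734497) 0.018028736114501953 ring 128 (0.5229893922805786, -0.3987361192703247) 0.03310142830014229 ztop [0.0946 0.097 ]
scene lip 77 (0.5244532227516174, -0.39858582615852356) 0.01963213086128235 ring 307 (0.5265786647796631, -0.39928510785102844) 0.03275474160909653 ztop [0.0938 0.096 ]
500 (0.6027, -0.2628)
top lip 53 (0.6024805307388306, -0.26206398010253906) 0.018787138164043427 ring 102 (0.6005105972290039, -0.2611972391605377) 0.03403952345252037 ztop [0.117  0.1177]
scene lip 91 (0.6035151481628418, -0.26407143473625183) 0.020018333569169044 ring 322 (0.6035119295120239, -0.2624068856239319) 0.035700272768735886 ztop [0.1163 0.1191]
```

View pics/end.png

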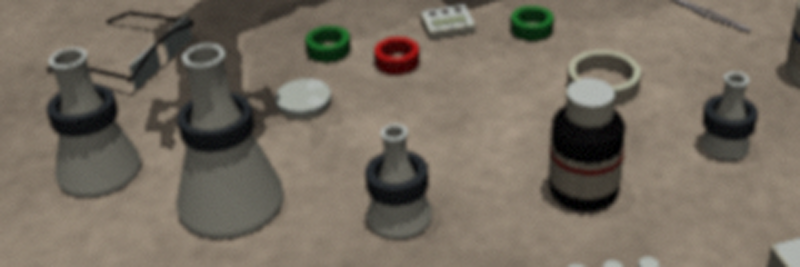

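```bash
python3 -c "
from bench import ctrl
print(ctrl.hand_in())"
```

```text
the job is handed in; nothing more can be done
None
```

I took the stack apart from the top and lowered each ring onto the flask of its own size. I gripped the rings from the side with the tool 32° below horizontal, so the necks stayed clear of the gripper body. The job is handed in at about 34 s of robot time; no verdict was reported.

My last checks, from the top and scene depth images after the gripper had backed away:

| Check | Ring 50 | Ring 100 | Ring 250 | Ring 500 |
|---|---|---|---|---|
| Ring top, measured (m) | 0.052–0.058 | 0.063–0.067 | 0.094–0.097 | 0.116–0.119 |
| Ring top, expected (m) | 0.053 | 0.064 | 0.093 | 0.117 |

- **Flasks:** their lips are within about 3 mm of where they started. The 100 ml flask slid about 2.5 mm when its ring settled. In the final picture all four stand upright with level rings, and the green and red look-alikes sit where they started.
- **Disagreement:** for rings 50 and 100 the two cameras put the ring centre up to about 11 mm apart. Each sees only part of the ring past the flask. Against its own lip reading, the top camera puts them about 9 mm and 8 mm off, and the scene camera about 3 mm. I trusted the seated heights and the picture, and did not confirm the 8 mm centring limit any other way for these two.
- **Levelness:** I judged it from the picture and the ring heights; I did not measure the angle.

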